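Lock the T-foot adapter into the bench tester

ROBOT

A 6-joint arm with a two-finger parallel gripper is mounted at the origin on the work surface. World frame = base frame: x ahead of the robot, y to its left, z up, the work surface at z = 0. Lengths are in m, angles in rad, forces in N, time in s.
With the tool pointing down it reaches from about 0.225 to 0.875 m from the base axis. Payload 3.4 kg.
Tool frame: the origin (TCP) lies midway between the tips of the shut fingers; the grasp point (between the pads) lies 19 mm behind it (manip.pinch_z is the distance from the TCP to the grasp point, in m); z points along the fingers, y is the line along which they close (so a half turn about z gives the same grasp; the last joint's range is limited). The gripper opens to 85 mm and grips with 20 to 120 N. Pads are 22 mm wide; open, the fingers measure 114 mm over their backs; the gripper's body (76 mm by 85 mm) begins 54 mm behind the grasp point. The pads swing forward as they close: fully open they stand 13 mm farther back than shut.
Start: joints at [1.203, 0.276, 1.505, -0, 1.361, -0.121], TCP at [0.14, 0.558, 0.231] pointing down, gripper open.
Joint ranges: [-2.89, 2.89], [-0.75, 2.08], [0.22, 2.7], [-1.18, 4.32], [0.11, 2.71], [-2.7, 2.7]. Speed limits (rad/s): [2.57, 2.57, 3.14, 3.14, 3.14, 3.14].

INTERFACE

Orientations are given as a unit quaternion [w, x, y, z].
In Python, from rig import manip gives the robot as it stands.
- The arm moves only by the tool carry_out, never from a script. Its arguments are lists of equal length, an entry for each row: "delta_pos": the shift along the tool's x, y, z scaled (see below), a list of three; "turn": the turn, a rotation vector about the tool's x, y, z scaled (see below), a list of three; "claw": the closure, from -1 (fully open) to 1 (shut). A call has 1 to 12 rows; each row is the pose to reach, as a shift and turn from the pose commanded when the call began, along the tool's axes at that moment; what a row does not reach only later rows make up. The controller multiplies each number of a shift by 400 mm and each number of a turn by 30 degrees. A row lasts 1/10 s, in which the tool goes at most 50 mm and 8.59 degrees, less where a joint would pass 70% of its speed; a pose out of reach is approached as far as the arm can. A call with a number of a shift or a turn outside -1 to 1 is refused whole. A call with a gripper value outside its range is refused whole. The fingers move at their own pace and stop on an object; "force" is the grip in N (left out, the last holds). Time passes only in rows, so rows that repeat a pose let the fingers close. It gives the time, the measured TCP pose, the force, the opening and the grip force at its end, in the units of the state.
- manip.get_state(): the state, without advancing time (a new reading comes with each control period).
- manip.get_image(name): name is "scene" or "top"; returns a dict with "image" (384x512x3 uint8, red, green, blue), "z_map" (384x512 float32, m along the optical axis (not along the pixel's ray), 0 where there is no reading), "fx", "fy", "cx", "cy" (pixels), "k1" (the pictures are not rectified: a ray, as slopes to the right and down, at radius r is drawn at 1 + k1 r^2 times it, then the intrinsics apply), "world_to_cam" (4x4, takes a point from world to camera coordinates). Camera axes: x right, y down, z forward; pixel columns grow to the right and rows downward; lengths in m; the calibration is good to about 2 mm. A picture is of the moment at which its call begins.
- manip.sign_off(): hands the job in; it is judged then, once.
Trained networks look in the newest picture that a camera, given by its name, has taken for a name from the list of things; names that differ only in an ending like _2 or _b are one class to them, and where a whole thing is asked for, a point or a joint stands for the part that bears it (a point fixed in the world has none). Each returns a list of dicts, best first, with "score" (0 to 1); they miss things now and then, are a little off and sometimes report something else, mostly with a low value. They report only what shows in the picture. A call takes as long as a camera call. They do not tell look-alikes from the thing itself.
- manip.spot_in(camera, query): "point" ([x, y, z] in m, in world coordinates, good to about 4 mm: the middle of the surface that is visible of it).
- manip.place_of(camera, query): "point" ([x, y, z] in m, in world coordinates, good to about 4 mm: a listed point, or the origin of a listed thing).
The state is a dict: "clock": time; "qpos": joint angles; "qd": joint speeds; "effort": joint torques, N m; "position": TCP position; "ee_rot": TCP orientation; "contact_force": force on the tool from outside, world axes, zero at the start; "moment": the same for the moment, N m; "width": finger opening in m; "gripper_force": force on a finger pad.
Only numpy, scipy, OpenCV 4.12 (cv2) and the standard library are available. Lean on these libraries where they do the work, as an engineer would, in place of code of your own. Each camera call takes 0.05 s, during which the arm holds its last target. There are 200 camera calls.

TASK

Get the tester ready for the next pull test: slide the cover with the yellow rib fully open to uncover the slot, then take the red-barred adapter from its rack and lower its T-foot lengthwise through the slot until its flange sits flat on the orange plate. Then turn it a quarter turn clockwise (seen from above) until it stops, so that it is locked (once it is seated you may let go and simply push one end of its bar round). Let go of it, and leave the blue adapter and the other loose things where they are.

Things in the scene. Friction and masses are not known exactly. Their poses are not given: they have to be found in the camera images.
- tester: Fixed low white tester box: 320 mm long (its x, -120 to +200 mm), 200 mm wide, with an orange mounting plate whose top is 85 mm above the table. Origin on the table straight below the slot's middle, z up. White marks on the plate, 62 mm from the slot's middle along +y and -y, show the bar's locked direction. The grey panel at the +x end is 83 mm high, its red knob 95 mm.
- socket (a point): Middle of the slot at the level of the orange plate's top; axes as tester. The slot runs along x: 67 mm long, 24 mm wide, through a 10 mm plate into a cavity, 40 mm deep in all. Stops in the cavity let an inserted T-foot turn only clockwise (seen from above), a quarter turn, until it lies along the tester's y.
- cover (a joint): Sliding cover on top of the orange plate: a dark plate 84 mm (x) by 66 mm (y), 4 mm thick. 0 = the cover is centred over the slot; it slides along the tester's +x axis to its end stop at 0.09 m (fully open, slot free). It slides with about 1.5 N and stays where it is left.
- cover_rib (a point): Middle of the yellow rib that stands up in the middle of the cover: 10 mm thick along the tester's x, 54 mm along y, from 4 to 28 mm above the orange plate; this point is 16 mm above the plate. Push or pinch it to slide the cover.
- adapter_bar (a point): Middle of the red bar on top of the steel T-foot adapter (about 0.45 kg, loose, upright in the rack). Bar 110 mm long along the adapter's x, 18 mm wide (y), 16 mm high; pinch it across its middle from above. z up. Neck of 14 mm diameter below it. When the adapter is seated this point is 38 mm above the orange plate. The adapter is alike after a half turn.
- adapter_foot (a point): Middle of the underside of the same adapter's round flange (48 mm across, 8 mm thick), 38 mm below the bar's middle, axes alike. Below it: a shank 18 mm across, then the T-foot, 60 mm long along x (as the bar), 18 mm wide, from 16 to 30 mm below this point; its lowest 6 mm are narrowed to 54 by 12 mm. Seated, this point is level with the plate's top.
- spare_bar (a point): Middle of the blue bar of a second, otherwise equal adapter in the other pocket of the rack. Leave it there.
- rack: Fixed wooden rack block 110 mm (x) by 200 mm (y) by 45 mm high; origin under its centre, on the table. Two pockets 100 mm apart in y, each 72 mm (x) by 28 mm, 36 mm deep. In each hangs an adapter, foot and bar along the rack's x within about 5 degrees, flange on the rack's top. Which adapter is in which pocket varies.
- caliper: Steel dial caliper lying on the table, about 210 mm long, its origin on the table at the middle of its beam. Leave it.
- jar: Glass jar with a white lid, 60 mm across, 75 mm high, origin under its middle. Leave it.
- marker: Black and blue marker pen lying on the table, 130 mm long. Leave it.
There are look-alikes about, which are no part of the job. Leave any green look-alike of the part that bears adapter_bar alone.

How it is judged:
By the outcome, as a careful person would: the job done as asked, in the order asked, and still so for the second after the job is handed in, with the robot touching nothing.
It also fails if it takes over 72 s, if anything falls off the work surface, if the arm or the gripper's body presses on something with over 40 N, if the wrist force passes 120 N, or if a joint passes its speed limit or range.

## Working session

There is one attempt and no reset: what is moved stays moved. The work goes in short steps, Python scripts to look and compute and a tool call to move; the robot and the scene stay as the last step left them, time stands still between calls to the robot, and variables do not carry over. Pictures are saved under pics/ and viewed, at most 10 in all, crops included, and the job is handed in when it is done.

Besides the shell and the picture viewer there is one more tool, called after "Call:" as name(argument=value, ...), one argument or row to a line, values as JSON. carry_out: Moves the arm, as the interface text tells. Shifts and turns lie within -1 to 1; 1 stands for 400 mm of shift or 30 degrees of turn. Its arguments: {"type":"object","properties":{"delta_pos":{"type":"array","items":{"type":"array","items":{"type":"number","minimum":-1,"maximum":1}}},"turn":{"type":"array","items":{"type":"array","items":{"type":"number","minimum":-1,"maximum":1}}},"claw":{"type":"array","items":{"type":"number"}},"force":{"type":"number"}},"required":["delta_pos","turn","claw"]}

```bash
mkdir -p pics
cat > h.py <<'E'
import numpy as np, cv2
from rig import manip
np.set_printoptions(precision=4,suppress=True)
def cloud(im):
    h,w=im["z_map"].shape
    u,v=np.meshgrid(np.arange(w),np.arange(h))
    K=np.array([[im["fx"],0,im["cx"]],[0,im["fy"],im["cy"]],[0,0,1]])
    xd=(u-im["cx"])/im["fx"]; yd=(v-im["cy"])/im["fy"]
    x,y=xd.copy(),yd.copy()
    for _ in range(8):
        s=1+im["k1"]*(x*x+y*y); x,y=xd/s,yd/s
    z=im["z_map"]; P=np.stack([x*z,y*z,z],-1)
    T=np.linalg.inv(np.array(im["world_to_cam"]))
    W=P@T[:3,:3].T+T[:3,3]; W[z==0]=np.nan
    return W
def save(im,n,s=1.5): cv2.imwrite(f"pics/{n}.png",cv2.resize(im["image"][...,::-1],None,fx=s,fy=s))
E
python3 - <<'E'
from h import *
for c in ("top","scene"):
    im=manip.get_image(c); save(im,c+"0")
    np.savez(c+"0.npz",**{k:v for k,v in im.items()})
    print(c,np.linalg.inv(im["world_to_cam"])[:3,3])
    for q in ("tester","socket","cover","cover_rib","adapter_bar","adapter_foot","spare_bar","rack","caliper","jar","marker"):
        print(q,[(np.round(d["point"],3).tolist(),round(d["score"],2)) for d in manip.place_of(c,q)[:3]])
print(manip.get_state(), manip.pinch_z)
E
```

```text
top [0.3595 0.0423 1.0004]
tester [([0.513, 0.155, -0.003], 0.9)]
socket [([0.507, 0.152, 0.088], 0.8)]Traceback (most recent call last):
  File "<stdin>", line 7, in <module>
ValueError: it knows: adapter_bar, adapter_foot, caliper, cover_rib, jar, marker, rack, socket, spare_bar, tester
```

Run:
```python
from h import *
for c in ("top","scene"):
    im=manip.get_image(c); save(im,c+"0")
    np.savez(c+"0.npz",**{k:v for k,v in im.items()})
    print(c,np.linalg.inv(im["world_to_cam"])[:3,3])
    for q in ("tester","socket","cover_rib","adapter_bar","adapter_foot","spare_bar","rack","caliper","jar","marker"):
        print(q,[(np.round(d["point"],3).tolist(),round(d["score"],2)) for d in manip.place_of(c,q)[:3]])
print(manip.get_state(), manip.pinch_z)
```

```text
top [0.3595 0.0423 1.0004]
tester [([0.495, -0.279, 0.001], 0.24)]
socket [([0.51, 0.151, 0.088], 0.58)]
cover_rib []
adapter_bar [([0.497, -0.226, 0.085], 0.95), ([0.335, -0.096, 0.064], 0.72)]
adapter_foot [([0.498, -0.228, 0.041], 0.85), ([0.332, -0.092, 0.029], 0.75)]
spare_bar [([0.484, -0.332, 0.083], 0.63), ([0.496, -0.226, 0.044], 0.28)]
rack [([0.493, -0.281, 0.0], 0.86)]
caliper [([0.575, 0.443, -0.004], 0.75)]
jar [([0.736, -0.211, 0.002], 0.81)]
marker [([0.484, -0.109, -0.001], 0.48)]
scene [ 1.001  -0.3765  1.05  ]
tester [([0.512, 0.15, 0.0], 0.79)]
socket [([0.508, 0.15, 0.086], 0.84), ([0.482, -0.329, 0.085], 0.59)]
cover_rib [([0.513, 0.153, 0.104], 0.74), ([0.507, 0.148, 0.087], 0.72)]
adapter_bar [([0.339, -0.102, 0.069], 0.8), ([0.499, -0.231, 0.083], 0.56), ([0.509, 0.15, -0.002], 0.46)]
adapter_foot [([0.503, -0.229, 0.041], 0.92), ([0.335, -0.096, 0.033], 0.57)]
spare_bar []
rack [([0.489, -0.276, -0.006], 0.92)]
caliper [([0.573, 0.442, -0.002], 0.74)]
jar [([0.737, -0.21, -0.0], 0.96)]
marker [([0.487, -0.113, 0.0], 0.51)]
{'clock': 1.25, 'qpos': array([ 1.203 ,  0.2759,  1.5049, -0.    ,  1.3607, -0.121 ]), 'qd': array([ 0.0016, -0.0005, -0.0021, -0.0014,  0.0007,  0.0004]), 'effort': array([  0.0016, -41.6659, -24.6098,   0.0002,   0.0002,  -0.    ]), 'position': array([0.1405, 0.5576, 0.2313]), 'ee_rot': array([0.    , 0.1231, 0.9924, 0.    ]), 'contact_force': array([ 0.3905,  0.4151, -0.3736]), 'moment': array([ 0.0027,  0.0227, -0.0447]), 'gripper_force': 0.0, 'width': 0.08528002499397161} 0.0187
```

View pics/top0.png

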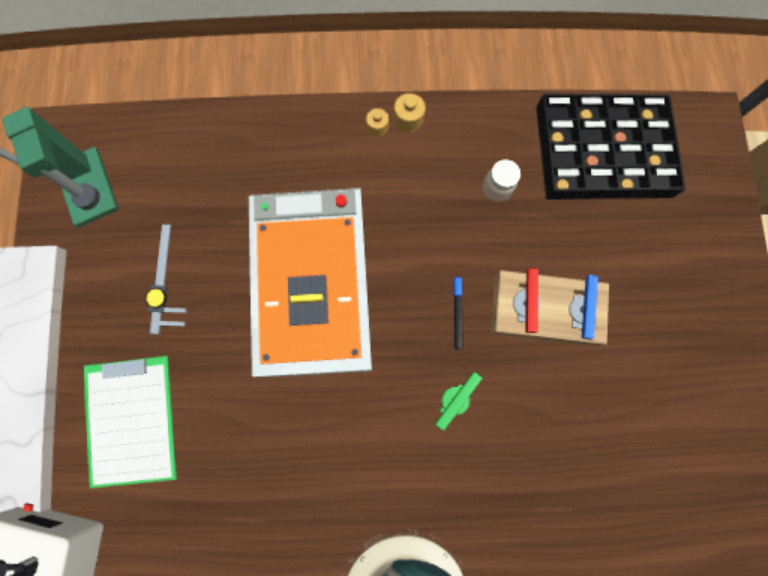

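View pics/scene0.png

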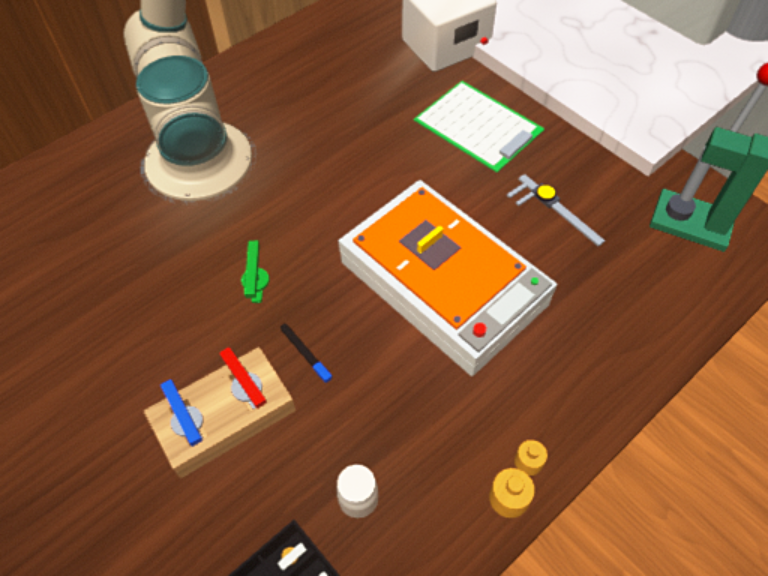

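The top view shows the tester (plate centre about (310,290) px), with the rib at (306,297) and the white marks at (271,303) and (344,299). The red adapter is in the rack at (532,300) and the blue one at (590,307). A green look-alike lies on the table at (458,402). Next I'll measure the poses by colour.

```bash
cat >> h.py <<'E'
def mask(im,name):
    hsv=cv2.cvtColor(im["image"],cv2.COLOR_RGB2HSV).astype(int); H,S,V=hsv[...,0],hsv[...,1],hsv[...,2]
    return {"red":((H<4)|(H>175))&(S>180)&(V>110),"blue":(abs(H-108)<8)&(S>150)&(V>100),
     "yellow":(abs(H-28)<5)&(S>150)&(V>130),"orange":(abs(H-11)<5)&(S>200)&(V>180),
     "white":(S<60)&(V>180)}[name]
def seg(im,W,name,lo,hi):
    m=mask(im,name)&np.all((W>lo)&(W<hi),-1)
    P=W[m]
    if len(P)<5: return None
    r=cv2.minAreaRect((P[:,:2]*1000).astype(np.float32))
    b=cv2.boxPoints(r); e=[b[1]-b[0],b[2]-b[1]]; e=max(e,key=np.linalg.norm)
    yaw=np.degrees(np.arctan2(e[1],e[0]))%180
    return dict(n=len(P),mean=P.mean(0),ctr=np.array(r[0])/1000,size=np.array(r[1]),yaw=yaw,zmed=np.median(P[:,2]),z95=np.percentile(P[:,2],95))
E
python3 - <<'E'
from h import *
for c in ("top","scene"):
    im=dict(np.load(c+"0.npz")); W=cloud(im)
    for n,lo,hi in (("orange",[.3,0,.07],[.8,.3,.1]),("yellow",[.4,.05,.09],[.6,.25,.13]),("white",[.4,.05,.075],[.58,.25,.1]),
      ("red",[.4,-.3,.08],[.6,-.15,.12]),("blue",[.4,-.42,.08],[.6,-.28,.12])):
        print(c,n,seg(im,W,n,lo,hi))
    m=mask(im,"white")&np.all((W>[.4,.05,.075])&(W<[.58,.25,.1]),-1); P=W[m]
    for s in (P[P[:,1]>.15],P[P[:,1]<.15]): 
        s=s[abs(s[:,1]-.15)<.09]; print(len(s),s.mean(0))
E
```

```text
top orange None
top yellow {'n': 91, 'mean': array([0.5104, 0.1501, 0.1102]), 'ctr': array([0.5112, 0.1503]), 'size': array([ 8.8064, 53.826 ]), 'yaw': np.float32(92.45118), 'zmed': np.float64(0.11108340470576905), 'z95': np.float64(0.11398523381132952)}
top white {'n': 258, 'mean': array([0.471 , 0.1383, 0.0773]), 'ctr': array([0.489 , 0.1501]), 'size': array([179.6086, 199.1678]), 'yaw': np.float32(90.599174), 'zmed': np.float64(0.07610618385522055), 'z95': np.float64(0.08498095058197105)}
top red {'n': 191, 'mean': array([ 0.5064, -0.2286,  0.0896]), 'ctr': array([ 0.4998, -0.2297]), 'size': array([ 15.9545, 108.7991]), 'yaw': np.float32(173.9253), 'zmed': np.float64(0.08954931618352646), 'z95': np.float64(0.09255554399869537)}
top blue {'n': 273, 'mean': array([ 0.4851, -0.3292,  0.0889]), 'ctr': array([ 0.4852, -0.33  ]), 'size': array([ 16.564 , 106.9427]), 'yaw': np.float32(170.23535), 'zmed': np.float64(0.08922862740290671), 'z95': np.float64(0.09214978212865858)}
63 [0.4517 0.2085 0.0787]
80 [0.4652 0.0859 0.0782]
scene orange {'n': 591, 'mean': array([0.5304, 0.148 , 0.0859
[... 513 characters left out ...]
1501]), 'size': array([179.2419, 199.7136]), 'yaw': np.float32(90.11331), 'zmed': np.float64(0.07696211082993404), 'z95': np.float64(0.0867284063469746)}
scene red {'n': 345, 'mean': array([ 0.5037, -0.2286,  0.0916]), 'ctr': array([ 0.5006, -0.228 ]), 'size': array([ 16.8625, 111.1998]), 'yaw': np.float32(174.37651), 'zmed': np.float64(0.09183384976305342), 'z95': np.float64(0.09456033177572534)}
scene blue {'n': 365, 'mean': array([ 0.4897, -0.3289,  0.0916]), 'ctr': array([ 0.487 , -0.3285]), 'size': array([ 16.9694, 109.8201]), 'yaw': np.float32(170.3666), 'zmed': np.float64(0.09162946997071686), 'z95': np.float64(0.09464318240203251)}
27 [0.47   0.2012 0.0841]
187 [0.4888 0.0733 0.0778]
```

```bash
cat >> h.py <<'E'
from scipy.spatial.transform import Rotation as Ro
def state():
    s=manip.get_state(); q=s["ee_rot"]; R=Ro.from_quat(np.r_[q[1:],q[0]]).as_matrix()
    return s,np.array(s["position"]),R
def yaw_now(R): return np.degrees(np.arctan2(R[1,1],R[0,1]))
def go(p,yaw):
    "scaled shift and turn (tool axes) from here to p, tool straight down with its y along yaw [deg]"
    s,x,R=state(); a=np.radians(yaw)
    T=np.array([[np.sin(a),np.cos(a),0],[-np.cos(a),np.sin(a),0],[0,0,-1.]])
    print("t",s["clock"],"at",x,"yaw",round(yaw_now(R),2),"q",np.array(s["qpos"]),"w",s["width"])
    print(" shift",R.T@(np.array(p)-x)/.4,"turn",np.degrees(Ro.from_matrix(R.T@T).as_rotvec())/30)
E
python3 - <<'E'
from h import *
for c in ("top","scene"):
    im=dict(np.load(c+"0.npz")); W=cloud(im)
    hsv=cv2.cvtColor(im["image"],cv2.COLOR_RGB2HSV).astype(int)
    m=(hsv[...,0]>5)&(hsv[...,0]<20)&(hsv[...,1]>170)&(hsv[...,2]>130)&np.all((W>[.3,-.0,.06])&(W<[.75,.3,.1]),-1)
    P=W[m]; r=cv2.minAreaRect((P[:,:2]*1000).astype(np.float32)); print(c,m.sum(),r,P[:,2].mean())
    # white marks
    pl=np.all((W>[.44,.06,.08])&(W<[.58,.24,.1]),-1)&(hsv[...,1]<120)&(hsv[...,2]>150)
    n,l,st,ce=cv2.connectedComponentsWithStats(pl.astype(np.uint8))
    for i in range(1,n):
        if st[i,4]>8: print("mark",st[i,4],ce[i],W[l==i].mean(0))
go([.511,.151,.16],2.2)
E
```

```text
top 4957 ((531.1455078125, 151.70269775390625), (242.91868591308594, 165.580322265625), 2.000415086746216) 0.0839111522359695
mark 10 [238.  193.5] [0.525  0.0665 0.084 ]
mark 26 [229.1538 199.0385] [0.5113 0.0892 0.0843]
mark 26 [180.8462 201.9615] [0.507  0.2123 0.0845]
mark 17 [172. 215.] [0.4744 0.2348 0.0835]
scene 4523 ((532.4364013671875, 154.7509002685547), (246.12892150878906, 173.88893127441406), 2.0921356678009033) 0.08631726390939967
mark 19 [302.2105 148.8421] [0.5065 0.2168 0.0872]
mark 23 [268.087  176.3043] [0.5112 0.0918 0.087 ]
t 1.25 at [0.1405 0.5576 0.2313] yaw 75.86 q [ 1.203   0.2759  1.5049 -0.      1.3607 -0.121 ] w 0.08528002499397161Traceback (most recent call last):
  File "<stdin>", line 12, in <module>
  File "h.py", line 40, in go
    print(" shift",R.T@(np.array(p)-x)/.4,"turn",np.degrees(Ro.from_matrix(R.T@T).as_rotvec())/30)
                                                            ~~~~~~~~~~~~~~^^^^^^^
  File "scipy/spatial/transform/_rotation.pyx", line 1143, in scipy.spatial.transform._rotation.Rotation.from_matrix
ValueError: Non-positive determinant (left-handed or null coordinate frame) in rotation matrix 0: [[-0.2813 -0.9596  0.    ]
 [-0.9596  0.2813 -0.0001]
 [-0.0001  0.      1.    ]].
```

```bash
sed -i 's/\[np.sin(a),np.cos(a),0\],\[-np.cos(a),np.sin(a),0\]/[-np.sin(a),np.cos(a),0],[np.cos(a),np.sin(a),0]/' h.py
python3 -c "
from h import *
go([.510,.152,.17],2.1)"
```

```text
t 1.25 at [0.1405 0.5576 0.2313] yaw 75.86 q [ 1.203   0.2759  1.5049 -0.      1.3607 -0.121 ] w 0.08528002499397161
 shift [-1.1435 -0.7577  0.1532] turn [ 0.0001 -0.0001  2.4587]
```

Call:
carry_out(
  delta_pos=[
    [-0.12,-0.08,0],
    [-0.24,-0.16,0],
    [-0.34,-0.23,0],
    [-0.44,-0.29,0],
    [-0.54,-0.36,0.03],
    [-0.64,-0.43,0.05],
    [-0.74,-0.5,0.05],
    [-0.84,-0.56,0.05],
    [-0.84,-0.56,0.05],
  ],
  turn=[
    [0,0,0.28],
    [0,0,0.56],
    [0,0,0.84],
    [0,0,1],
    [0,0,1],
    [0,0,1],
    [0,0,1],
    [0,0,1],
    [0,0,1],
  ],
  claw=[-1,-1,-1,-1,-1,-1,-1,-1,-1],
)

```text
clock: 2.15
position: [0.4155, 0.2545, 0.2114]
ee_rot: [0.002, 0.379, 0.926, -0.0]
contact_force: [1.0, 0.5, -0.2]
width: 0.0851
gripper_force: 0.0
```

```bash
python3 -c "
from h import *
go([.510,.152,.17],2.1)"
```

```text
t 2.15 at [0.4155 0.2545 0.2114] yaw 45.52 q [ 0.4088  0.1558  1.7172 -0.0029  1.2667 -0.3848] w 0.08510027789066203
 shift [-0.3478 -0.0174  0.1046] turn [0.0037 0.0054 1.4472]
```

Call:
carry_out(
  delta_pos=[
    [-0.12,0,0.03],
    [-0.23,-0.01,0.05],
    [-0.35,-0.02,0.08],
    [-0.35,-0.02,0.08],
    [-0.35,-0.02,0.08],
  ],
  turn=[
    [0,0,0.28],
    [0,0,0.56],
    [0,0,0.84],
    [0,0,1],
    [0,0,1],
  ],
  claw=[-1,-1,-1,-1,-1],
)

```text
clock: 2.65
position: [0.5067, 0.1545, 0.1787]
ee_rot: [-0.001, 0.604, 0.797, -0.0]
contact_force: [0.9, 0.7, -0.2]
width: 0.0856
gripper_force: 0.0
```

```bash
python3 -c "
from h import *
go([.510,.152,.17],2.1)"
```

```text
t 2.65 at [0.5067 0.1545 0.1787] yaw 15.74 q [ 0.1641  0.2448  1.685   0.0007  1.2132 -0.1109] w 0.08556149695347322
 shift [-0.0083  0.0063  0.0218] turn [-0.0027 -0.0013  0.4547]
```

Call:
carry_out(
  delta_pos=[
    [-0.008,0.006,0.05],
    [-0.008,0.006,0.1],
    [-0.008,0.006,0.16],
    [-0.008,0.006,0.205],
    [-0.008,0.006,0.205],
    [-0.008,0.006,0.205],
    [-0.008,0.006,0.205],
    [-0.008,0.006,0.205],
    [-0.008,0.006,0.205],
    [-0.008,0.006,0.205],
  ],
  turn=[
    [0,0,0.28],
    [0,0,0.45],
    [0,0,0.45],
    [0,0,0.45],
    [0,0,0.45],
    [0,0,0.45],
    [0,0,0.45],
    [0,0,0.45],
    [0,0,0.45],
    [0,0,0.45],
  ],
  claw=[-1,-1,-1,-1,0.5,1,1,1,1,1],
  force=30,
)

```text
clock: 3.65
position: [0.5103, 0.1528, 0.0983]
ee_rot: [0.0, 0.693, 0.721, 0.001]
contact_force: [-0.6, 0.1, 3.9]
width: 0.0086
gripper_force: 33.8
```

```bash
python3 -c "
from h import *
s,x,R=state(); print(s['width'],s['gripper_force'],s['contact_force'])
a=np.radians(2.1)
go(x+.092*np.array([np.cos(a),np.sin(a),0]),2.1)"
```

```text
0.008553111356563713 33.765056133270264 [-0.6176  0.0883  3.9324]
t 3.65 at [0.5103 0.1528 0.0983] yaw 2.34 q [0.1601 0.3227 1.797  0.0004 1.0201 0.1191] w 0.008553111356563713
 shift [-0.001   0.23    0.0004] turn [ 0.0035 -0.0011  0.008 ]
```

Call:
carry_out(
  delta_pos=[
    [0,0.02,-0.003],
    [0,0.05,-0.003],
    [0,0.08,-0.003],
    [0,0.11,-0.003],
    [0,0.14,-0.003],
    [0,0.17,-0.003],
    [0,0.2,-0.003],
    [0,0.215,-0.003],
    [0,0.225,-0.003],
    [0,0.23,-0.003],
    [0,0.23,-0.003],
  ],
  turn=[
    [0,0,0],
    [0,0,0],
    [0,0,0],
    [0,0,0],
    [0,0,0],
    [0,0,0],
    [0,0,0],
    [0,0,0],
    [0,0,0],
    [0,0,0],
    [0,0,0],
  ],
  claw=[1,1,1,1,1,1,1,1,1,1,1],
)

```text
clock: 4.75
position: [0.5985, 0.156, 0.0983]
ee_rot: [-0.002, 0.692, 0.722, -0.003]
contact_force: [-6.6, -0.8, 3.1]
width: 0.0092
gripper_force: 33.7
```

```bash
python3 -c "
from h import *
s,x,R=state(); print(s['width'],s['gripper_force'],s['contact_force'])
go(x+[0,0,.09],2.1)
im=manip.get_image('scene'); save(im,'s1')"
```

```text
0.009192676274701257 33.709867000579834 [-6.5806 -0.8047  3.1489]
t 4.75 at [0.5985 0.156  0.0983] yaw 2.37 q [ 0.1426  0.4402  1.598  -0.0001  1.1103  0.1013] w 0.009192676274701257
 shift [-0.0002 -0.0015 -0.225 ] turn [-0.0131  0.0015  0.0089]
```

Call:
carry_out(
  delta_pos=[
    [0,0.01,0],
    [0,0.02,0],
    [0,0.025,0],
    [0,0.025,0],
    [0,0.025,0],
  ],
  turn=[
    [0,0,0],
    [0,0,0],
    [0,0,0],
    [0,0,0],
    [0,0,0],
  ],
  claw=[1,1,1,1,1],
)

```text
clock: 5.3
position: [0.5986, 0.156, 0.0982]
ee_rot: [-0.008, 0.692, 0.722, -0.01]
contact_force: [-24.5, -3.3, 16.9]
width: 0.0089
gripper_force: 36.4
```

Call:
carry_out(
  delta_pos=[
    [0,-0.02,0],
    [0,-0.032,0],
    [0,-0.032,0],
    [0,-0.032,0],
    [0,-0.032,0],
    [0,-0.032,-0.05],
    [0,-0.032,-0.15],
    [0,-0.032,-0.25],
    [0,-0.1,-0.3],
    [0,-0.1,-0.3],
  ],
  turn=[
    [0,0,0],
    [0,0,0],
    [0,0,0],
    [0,0,0],
    [0,0,0],
    [0,0,0],
    [0,0,0],
    [0,0,-0.28],
    [0,0,-0.56],
    [0,0,-0.84],
  ],
  claw=[1,1,-1,-1,-1,-1,-1,-1,-1,-1],
)

```text
clock: 6.3
position: [0.5718, 0.1557, 0.2231]
ee_rot: [0.002, 0.516, 0.857, 0.002]
contact_force: [0.7, 0.3, -0.8]
width: 0.0856
gripper_force: 0.0
```

```bash
python3 -c "
from h import *
s,x,R=state(); print(s['width'],s['gripper_force'],s['contact_force'])
go([.5,-.229,.19],84.2)"
```

```text
0.08555644583615234 0.0 [ 0.6912  0.3477 -0.8065]
t 6.3 at [0.5718 0.1557 0.2231] yaw 27.93 q [ 0.1482  0.3035  1.4856  0.0006  1.3461 -0.3395] w 0.08555644583615234
 shift [-0.7655 -0.6097  0.0801] turn [ 0.0094  0.0087 -1.8756]
```

Call:
carry_out(
  delta_pos=[
    [-0.09,-0.07,0],
    [-0.18,-0.14,0],
    [-0.27,-0.21,0],
    [-0.36,-0.28,0],
    [-0.45,-0.35,0],
    [-0.54,-0.42,0],
    [-0.63,-0.49,0],
    [-0.7,-0.55,0],
    [-0.76,-0.61,0.04],
    [-0.765,-0.61,0.04],
    [-0.765,-0.61,0.04],
  ],
  turn=[
    [0,0,-0.28],
    [0,0,-0.56],
    [0,0,-0.84],
    [0,0,-1],
    [0,0,-1],
    [0,0,-1],
    [0,0,-1],
    [0,0,-1],
    [0,0,-1],
    [0,0,-1],
    [0,0,-1],
  ],
  claw=[-1,-1,-1,-1,-1,-1,-1,-1,-1,-1,-1],
)

```text
clock: 7.4
position: [0.4971, -0.2298, 0.2022]
ee_rot: [0.0, 0.28, 0.96, 0.0]
contact_force: [0.2, 0.8, -0.6]
width: 0.0853
gripper_force: 0.0
```

```bash
python3 -c "
from h import *
go([.5,-.229,.15],84.2)
im=manip.get_image('top'); save(im,'t1',1.5)
W=cloud(im)
print(seg(im,W,'yellow',[.4,.05,.09],[.7,.25,.13]))
im=manip.get_image('scene'); W=cloud(im); print(seg(im,W,'yellow',[.4,.05,.09],[.7,.25,.13]), seg(im,W,'red',[.4,-.3,.08],[.6,-.15,.1]))
for q in ('socket','adapter_bar'): print(q,[(np.round(d['point'],3).tolist(),round(d['score'],2)) for d in manip.place_of('scene',q)[:3]])
"
```

```text
t 7.4 at [ 0.4971 -0.2298  0.2022] yaw 57.44 q [-0.5606  0.2531  1.6113  0.0008  1.2774 -1.5633] w 0.08526583370759326
 shift [-0.005   0.0054  0.1306] turn [ 0.0016 -0.0001 -0.892 ]
{'n': 80, 'mean': array([0.5975, 0.1539, 0.111 ]), 'ctr': array([0.5981, 0.1535]), 'size': array([ 8.5849, 52.8099]), 'yaw': np.float32(91.78876), 'zmed': np.float64(0.11154806470377066), 'z95': np.float64(0.11371413928932064)}
{'n': 71, 'mean': array([0.5992, 0.155 , 0.114 ]), 'ctr': array([0.5993, 0.1559]), 'size': array([ 9.6571, 52.7324]), 'yaw': np.float32(92.61394), 'zmed': np.float64(0.11440392303823732), 'z95': np.float64(0.11621926939367655)} {'n': 346, 'mean': array([ 0.5037, -0.2286,  0.0914]), 'ctr': array([ 0.5015, -0.2281]), 'size': array([ 17.5859, 110.546 ]), 'yaw': np.float32(173.87894), 'zmed': np.float64(0.0914732603940337), 'z95': np.float64(0.09477565726410825)}
socket []
adapter_bar [([0.502, -0.232, 0.083], 0.81), ([0.508, 0.151, 0.087], 0.7), ([0.338, -0.1, 0.069], 0.57)]
```

View pics/t1.png

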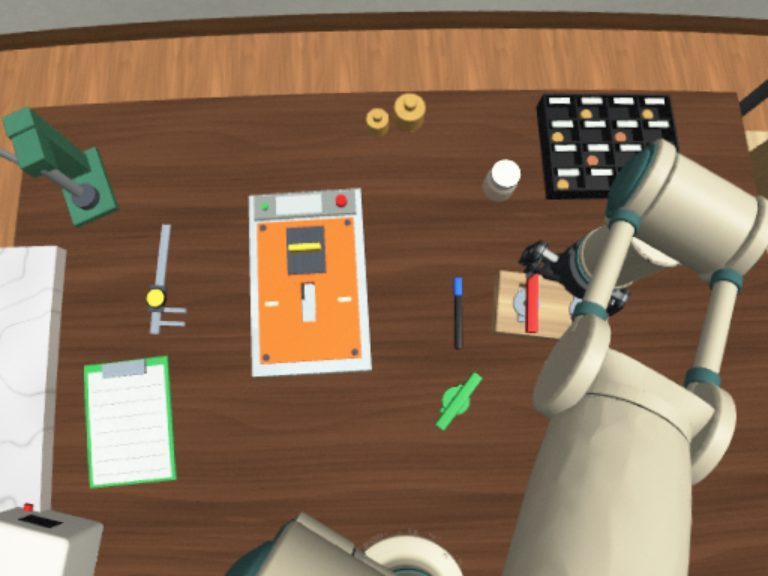

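The cover is fully open: the rib is at (304,246) px and the slot is visible at (309,302). The gripper is above the red bar. I'll turn it, lower it onto the bar, and measure the slot outline.

Call:
carry_out(
  delta_pos=[
    [-0.005,0.005,0.05],
    [-0.005,0.005,0.1],
    [-0.005,0.005,0.15],
    [-0.005,0.005,0.2],
    [-0.005,0.005,0.2],
  ],
  turn=[
    [0,0,-0.28],
    [0,0,-0.56],
    [0,0,-0.84],
    [0,0,-0.89],
    [0,0,-0.89],
  ],
  claw=[-1,-1,-1,-1,-1],
)

```text
clock: 8.1
position: [0.4984, -0.2262, 0.1204]
ee_rot: [-0.002, 0.049, 0.999, 0.001]
contact_force: [-0.8, 0.5, 0.6]
width: 0.0855
gripper_force: 0.0
```

Run:
```python
from h import *
go([.501,-.2285,.065],84.1)
for c in ("top","scene"):
    im=manip.get_image(c)
    K=np.array([[im["fx"],0,im["cx"]],[0,im["fy"],im["cy"]],[0,0,1]])
    W=cloud(im); T=np.linalg.inv(im["world_to_cam"]); o=T[:3,3]
    h,w=im["z_map"].shape
    d=W-o; zp=.0855; X=o+d*((zp-o[2])/d[...,2])[...,None]
    hsv=cv2.cvtColor(im["image"],cv2.COLOR_RGB2HSV).astype(int)
    org=(hsv[...,0]>5)&(hsv[...,0]<20)&(hsv[...,1]>150)
    m=~org&(abs(X[...,0]-.509)<.042)&(abs(X[...,1]-.152)<.035)
    n,l,st,ce=cv2.connectedComponentsWithStats(m.astype(np.uint8))
    i=1+np.argmax(st[1:,4]); P=X[l==i]; r=cv2.minAreaRect((P[:,:2]*1000).astype(np.float32)); print(c,st[i],r,P.mean(0))
```

```text
t 8.1 at [ 0.4984 -0.2262  0.1204] yaw 84.35 q [-0.5534  0.323   1.7307  0.0003  1.0931 -2.0258] w 0.0855116597404639
 shift [-0.0077 -0.0054  0.1385] turn [ 0.0048 -0.0087  0.0084]
top [201 189  10  26 245] ((506.6278991699219, 149.31761169433594), (22.880041122436523, 64.66017150878906), 89.83265686035156) [0.5059 0.1499 0.0855]
scene [275 156  21  17 138] ((511.145751953125, 151.963134765625), (59.36895751953125, 20.052978515625), 2.3717079162597656) [0.5118 0.1514 0.0855]
```

Call:
carry_out(
  delta_pos=[
    [-0.007,-0.005,0.04],
    [-0.007,-0.005,0.08],
    [-0.007,-0.005,0.12],
    [-0.007,-0.005,0.138],
    [-0.007,-0.005,0.138],
    [-0.007,-0.005,0.138],
    [-0.007,-0.005,0.138],
    [-0.007,-0.005,0.138],
    [-0.007,-0.005,0.138],
    [-0.007,-0.005,0.138],
    [-0.007,-0.005,0.138],
  ],
  turn=[
    [0,0,0],
    [0,0,0],
    [0,0,0],
    [0,0,0],
    [0,0,0],
    [0,0,0],
    [0,0,0],
    [0,0,0],
    [0,0,0],
    [0,0,0],
    [0,0,0],
  ],
  claw=[-1,-1,-1,-1,-1,0,0.6,1,1,1,1],
  force=60,
)

```text
clock: 9.3
position: [0.5025, -0.2306, 0.0678]
ee_rot: [0.0, 0.05, 0.999, -0.0]
contact_force: [0.1, 0.9, 4.9]
width: 0.0165
gripper_force: 59.5
```

Run:
```python
from h import *
s,x,R=state(); print(s['gripper_force'],s['contact_force'])
go([.501,-.2285,.205],84.1)
```

```text
59.51370656490326 [0.1128 0.8576 4.9147]
t 9.3 at [ 0.5025 -0.2306  0.0678] yaw 84.25 q [-0.5563  0.3835  1.7901  0.0004  0.9673 -2.027 ] w 0.016463847305654936
 shift [ 0.0041  0.0049 -0.3431] turn [-0.      0.0016  0.005 ]
```

Call:
carry_out(
  delta_pos=[
    [0,0,-0.03],
    [0,0,-0.06],
    [0,0,-0.1],
    [0,0,-0.15],
    [0,0,-0.2],
    [0,0,-0.26],
    [0,0,-0.32],
    [0,0,-0.36],
    [0,0,-0.36],
  ],
  turn=[
    [0,0,0],
    [0,0,0],
    [0,0,0],
    [0,0,0],
    [0,0,0],
    [0,0,0],
    [0,0,0],
    [0,0,0],
    [0,0,0],
  ],
  claw=[1,1,1,1,1,1,1,1,1],
)

```text
clock: 10.2
position: [0.5035, -0.2314, 0.2143]
ee_rot: [0.003, 0.05, 0.999, -0.001]
contact_force: [-0.0, -0.7, -5.4]
width: 0.017
gripper_force: 59.4
```

Run:
```python
from h import *
s,x,R=state(); print(s['gripper_force'],s['contact_force'],s['moment'])
im=manip.get_image('scene'); W=cloud(im); save(im,'s2')
print(seg(im,W,'red',[.4,-.3,.18],[.6,-.15,.3]))
go([.5085,.1515,.205],92.1)
```

```text
59.41608488559723 [-0.0305 -0.6924 -5.4469] [-0.0156 -0.0821  0.0161]
{'n': 303, 'mean': array([ 0.5235, -0.2311,  0.2389]), 'ctr': array([ 0.5184, -0.2312]), 'size': array([18.9702, 78.6635]), 'yaw': np.float32(173.5577), 'zmed': np.float64(0.23822184140434743), 'z95': np.float64(0.2413125696107181)}
t 10.25 at [ 0.5026 -0.2309  0.2125] yaw 84.26 q [-0.5564  0.253   1.5852 -0.      1.301  -2.0271] w 0.01682295351758845
 shift [0.0809 0.9527 0.0174] turn [-0.0024  0.0041 -0.2613]
```

View pics/s2.png

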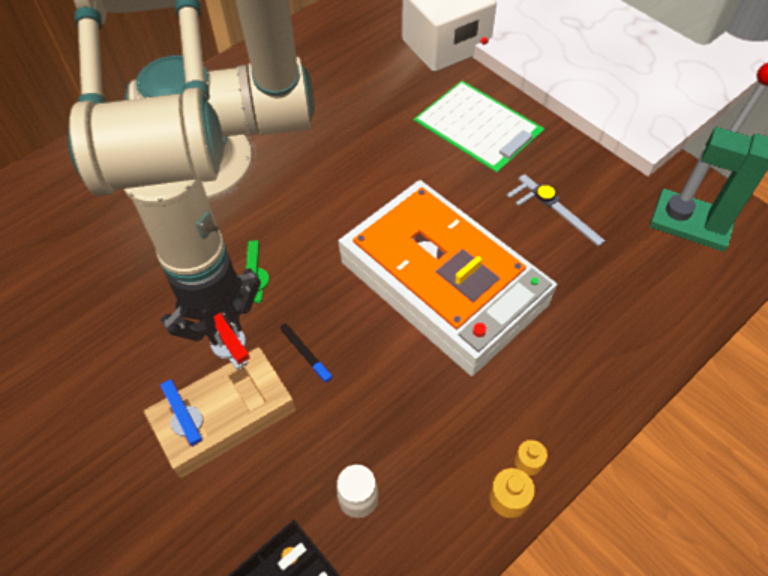

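The adapter is held upright, the red bar is at (230,338) px, the pocket is empty, and the slot is clear at (428,245). Carrying it over the slot now.

Call:
carry_out(
  delta_pos=[
    [0.01,0.06,0],
    [0.02,0.14,0],
    [0.03,0.24,0],
    [0.03,0.34,0],
    [0.04,0.44,0],
    [0.05,0.54,0],
    [0.06,0.64,0],
    [0.07,0.74,0],
    [0.08,0.84,0],
    [0.08,0.91,0.01],
    [0.08,0.953,0.015],
    [0.08,0.953,0.015],
  ],
  turn=[
    [0,0,-0.05],
    [0,0,-0.1],
    [0,0,-0.15],
    [0,0,-0.2],
    [0,0,-0.25],
    [0,0,-0.25],
    [0,0,-0.26],
    [0,0,-0.26],
    [0,0,-0.26],
    [0,0,-0.26],
    [0,0,-0.26],
    [0,0,-0.26],
  ],
  claw=[1,1,1,1,1,1,1,1,1,1,1,1],
)

```text
clock: 11.45
position: [0.5072, 0.1541, 0.2034]
ee_rot: [-0.002, -0.02, 1.0, 0.0]
contact_force: [-0.5, -1.4, -5.3]
width: 0.0172
gripper_force: 59.7
```

Call:
carry_out(
  delta_pos=[
    [0,0,0.02],
    [0,0,0.05],
    [0,0,0.08],
    [0,0,0.1],
    [0,0,0.1],
    [0,0,0.1],
  ],
  turn=[
    [0,0,0],
    [0,0,0],
    [0,0,0],
    [0,0,0],
    [0,0,0],
    [0,0,0],
  ],
  claw=[1,1,1,1,1,1],
)

```text
clock: 12.05
position: [0.5086, 0.1515, 0.165]
ee_rot: [-0.0, -0.018, 1.0, -0.0]
contact_force: [0.5, 0.1, -4.3]
width: 0.0167
gripper_force: 59.6
```

Run:
```python
from h import *
s,x,R=state(); print(s['gripper_force'],s['contact_force'])
im=manip.get_image('scene'); W=cloud(im)
print(seg(im,W,'red',[.4,.05,.14],[.6,.25,.3]))
cv2.imwrite("pics/s3.png",cv2.resize(im["image"][100:260,200:400,::-1],None,fx=4,fy=4)[:600])
go([.5085,.1515,.15],92.1)
```

```text
59.58307385444641 [ 0.4658  0.1411 -4.3389]
{'n': 170, 'mean': array([0.5354, 0.1513, 0.1887]), 'ctr': array([0.5099, 0.131 ]), 'size': array([109.6537,  64.2919]), 'yaw': np.float32(6.6880045), 'zmed': np.float64(0.18884066678516204), 'z95': np.float64(0.1923494311322257)}
t 12.1 at [0.5089 0.1517 0.1655] yaw 92.03 q [ 0.1585  0.2564  1.7043  0.0001  1.1802 -1.4478] w 0.01669839619413074
 shift [ 0.0011 -0.0004  0.0388] turn [ 0.0003  0.0013 -0.0023]
```

View pics/s3.png

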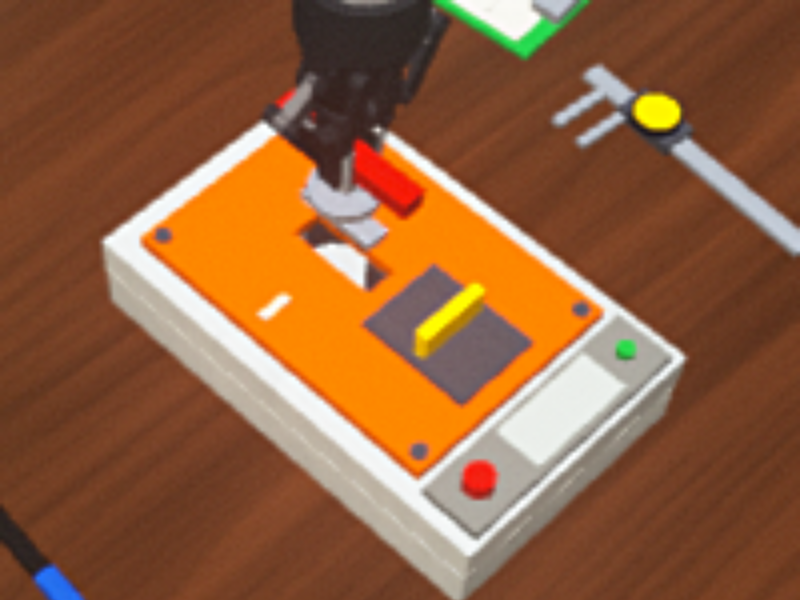

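The T-foot is lengthwise above the slot: foot at (365,225) and slot at (345,260) in the crop. Lowering it part-way.

Call:
carry_out(
  delta_pos=[
    [0.001,0,0.02],
    [0.001,0,0.04],
    [0.001,0,0.06],
    [0.001,0,0.07],
    [0.001,0,0.08],
    [0.001,0,0.09],
    [0.001,0,0.09],
  ],
  turn=[
    [0,0,0],
    [0,0,0],
    [0,0,0],
    [0,0,0],
    [0,0,0],
    [0,0,0],
    [0,0,0],
  ],
  claw=[1,1,1,1,1,1,1],
)

```text
clock: 12.8
position: [0.5078, 0.1518, 0.1287]
ee_rot: [-0.001, -0.018, 1.0, -0.0]
contact_force: [-0.5, 0.5, -4.2]
width: 0.0169
gripper_force: 59.7
```

Call:
carry_out(
  delta_pos=[
    [0.001,0,0.01],
    [0.001,0,0.02],
    [0.001,0,0.03],
    [0.001,0,0.04],
    [0.001,0,0.045],
    [0.001,0,0.05],
    [0.001,0,0.055],
    [0.001,0,0.055],
  ],
  turn=[
    [0,0,0],
    [0,0,0],
    [0,0,0],
    [0,0,0],
    [0,0,0],
    [0,0,0],
    [0,0,0],
    [0,0,0],
  ],
  claw=[1,1,1,1,1,1,1,1],
)

```text
clock: 13.6
position: [0.5078, 0.1519, 0.1078]
ee_rot: [0.0, -0.018, 1.0, 0.0]
contact_force: [-1.3, 1.2, -0.9]
width: 0.0171
gripper_force: 60.2
```

Beginning contact; a little lower to seat it.

Call:
carry_out(
  delta_pos=[
    [0,0,0.004],
    [0,0,0.008],
    [0,0,0.01],
    [0,0,0.01],
  ],
  turn=[
    [0,0,0],
    [0,0,0],
    [0,0,0],
    [0,0,0],
  ],
  claw=[1,1,1,1],
)

```text
clock: 14.0
position: [0.508, 0.1519, 0.1077]
ee_rot: [0.001, -0.018, 1.0, 0.0]
contact_force: [-7.6, -1.9, 23.9]
width: 0.0167
gripper_force: 63.7
```

Run:
```python
from h import *
im=manip.get_image('scene'); W=cloud(im)
print(seg(im,W,'red',[.4,.05,.11],[.6,.25,.3]))
s,x,R=state(); print(x,s['contact_force'],s['moment'])
```

```text
{'n': 158, 'mean': array([0.5316, 0.1525, 0.1308]), 'ctr': array([0.5086, 0.1544]), 'size': array([ 19.4863, 107.6757]), 'yaw': np.float32(179.72055), 'zmed': np.float64(0.13138645914681596), 'z95': np.float64(0.134792137319389)}
[0.508  0.152  0.1077] [-7.0738 -0.9199 24.094 ] [-0.2992  1.4133  0.0384]
```

Call:
carry_out(
  delta_pos=[
    [0,0,-0.006],
    [0,0,-0.006],
    [0,0,-0.006],
    [0,0,-0.006],
    [0,0,-0.006],
    [0,0,-0.006],
    [0,0,-0.006],
    [0,0,-0.006],
    [0,0,-0.006],
  ],
  turn=[
    [0,0,0],
    [0,0,0.15],
    [0,0,0.3],
    [0,0,0.45],
    [0,0,0.6],
    [0,0,0.75],
    [0,0,0.9],
    [0,0,1],
    [0,0,1],
  ],
  claw=[1,1,1,1,1,1,1,1,1],
)

```text
clock: 14.95
position: [0.5099, 0.1515, 0.1078]
ee_rot: [0.003, 0.242, 0.97, 0.0]
contact_force: [-0.3, -2.1, 7.0]
width: 0.0168
gripper_force: 61.4
```

Call:
carry_out(
  delta_pos=[
    [0,0,0],
    [0,0,0],
    [0,0,0],
    [0,0,0],
    [0,0,0],
    [0,0,0],
    [0,0,0],
    [0,0,0],
  ],
  turn=[
    [0,0,0.15],
    [0,0,0.3],
    [0,0,0.45],
    [0,0,0.6],
    [0,0,0.75],
    [0,0,0.9],
    [0,0,1],
    [0,0,1],
  ],
  claw=[1,1,1,1,1,1,1,1],
)

```text
clock: 15.75
position: [0.5096, 0.1513, 0.1078]
ee_rot: [0.002, 0.485, 0.875, 0.001]
contact_force: [-0.9, -2.5, 8.5]
width: 0.0167
gripper_force: 61.4
```

Run:
```python
from h import *
s,x,R=state(); print(s['contact_force'],s['moment'])
go([.5085,.1515,.108],2.1)
```

```text
[-0.9287 -2.516   8.548 ] [-0.4264  0.2638 -0.0661]
t 15.75 at [0.5096 0.1513 0.1078] yaw 32.03 q [ 0.1587  0.31    1.7885 -0.0018  1.0386 -0.3995] w 0.016680093653769386
 shift [ 0.0019 -0.0021 -0.0005] turn [0.0083 0.0042 0.9978]
```

Call:
carry_out(
  delta_pos=[
    [0,0,0],
    [0,0,0],
    [0,0,0],
    [0,0,0],
    [0,0,0],
    [0,0,0],
    [0,0,0],
    [0,0,0],
  ],
  turn=[
    [0,0,0.15],
    [0,0,0.3],
    [0,0,0.45],
    [0,0,0.6],
    [0,0,0.75],
    [0,0,0.9],
    [0,0,1],
    [0,0,1],
  ],
  claw=[1,1,1,1,1,1,1,1],
)

```text
clock: 16.55
position: [0.5093, 0.1515, 0.1078]
ee_rot: [0.002, 0.694, 0.72, 0.001]
contact_force: [-0.4, -2.2, 8.3]
width: 0.0168
gripper_force: 61.5
```

Call:
carry_out(
  delta_pos=[
    [0,0,0],
    [0,0,0],
    [0,0,0],
    [0,0,0],
  ],
  turn=[
    [0,0,0.06],
    [0,0,0.12],
    [0,0,0.16],
    [0,0,0.16],
  ],
  claw=[1,1,1,1],
)

```text
clock: 16.95
position: [0.5084, 0.1518, 0.1078]
ee_rot: [0.001, 0.723, 0.691, 0.001]
contact_force: [-2.9, -0.9, 9.4]
width: 0.017
gripper_force: 62.3
```

Run:
```python
from h import *
s,x,R=state(); print(s['contact_force'],s['moment'])
go([.5085,.1515,.108],2.1)
im=manip.get_image('scene'); W=cloud(im); print(seg(im,W,'red',[.4,.05,.11],[.6,.25,.3]))
im=manip.get_image('top'); W=cloud(im); print(seg(im,W,'red',[.4,.05,.11],[.6,.25,.3]))
```

```text
[-2.9242 -0.8733  9.4495] [-0.0894  0.6774  0.8241]
t 16.95 at [0.5084 0.1518 0.1078] yaw -2.58 q [ 0.1595  0.3096  1.7891 -0.001   1.0405  0.205 ] w 0.017042967054962947
 shift [-0.0007  0.0003 -0.0006] turn [ 0.0047  0.0009 -0.1558]
{'n': 158, 'mean': array([0.511 , 0.1281, 0.1321]), 'ctr': array([0.5135, 0.1538]), 'size': array([105.5213,  32.2245]), 'yaw': np.float32(74.09143), 'zmed': np.float64(0.131634354481397), 'z95': np.float64(0.1361895818809937)}
{'n': 43, 'mean': array([0.5068, 0.1157, 0.1297]), 'ctr': array([0.5068, 0.1527]), 'size': array([ 14.8126, 106.8021]), 'yaw': np.float32(90.26289), 'zmed': np.float64(0.12959018503923392), 'z95': np.float64(0.13227007244599276)}
```

Call:
carry_out(
  delta_pos=[
    [0,0,0],
    [0,0,0],
    [0,0,0],
    [0,0,0],
  ],
  turn=[
    [0,0,0.05],
    [0,0,0.1],
    [0,0,0.1],
    [0,0,0.1],
  ],
  claw=[1,1,1,1],
)

```text
clock: 17.45
position: [0.5084, 0.1517, 0.1078]
ee_rot: [0.001, 0.739, 0.674, 0.001]
contact_force: [-2.6, 0.5, 10.3]
width: 0.0168
gripper_force: 75.6
```

Run:
```python
from h import *
s,x,R=state(); print(s['contact_force'],s['moment'],yaw_now(R))
```

```text
[-2.6131  0.5103 10.3128] [0.0654 0.6881 1.9947] -5.3178205827027
```

It's at the stop: the moment rises while the bar stays put. Releasing and lifting away.

Call:
carry_out(
  delta_pos=[
    [0,0,0],
    [0,0,0],
    [0,0,0],
    [0,0,0],
    [0,0,-0.05],
    [0,0,-0.12],
    [0,0,-0.22],
    [0,0,-0.32],
    [0,0,-0.32],
  ],
  turn=[
    [0,0,0],
    [0,0,0],
    [0,0,0],
    [0,0,0],
    [0,0,0],
    [0,0,0],
    [0,0,0],
    [0,0,0],
    [0,0,0],
  ],
  claw=[-1,-1,-1,-1,-1,-1,-1,-1,-1],
)

```text
clock: 18.35
position: [0.5114, 0.1524, 0.2394]
ee_rot: [0.003, 0.742, 0.671, 0.005]
contact_force: [0.4, 0.2, -0.8]
width: 0.0852
gripper_force: 0.0
```

Call:
carry_out(
  delta_pos=[
    [0.1,0,0],
    [0.2,0,0],
    [0.3,0,0],
    [0.4,0,0],
    [0.5,0,0],
    [0.5,0,0],
  ],
  turn=[
    [0,0,0],
    [0,0,0],
    [0,0,0],
    [0,0,0],
    [0,0,0],
    [0,0,0],
  ],
  claw=[-1,-1,-1,-1,-1,-1],
)

```text
clock: 18.95
position: [0.5275, 0.3556, 0.2318]
ee_rot: [-0.001, 0.74, 0.672, 0.0]
contact_force: [-0.1, -1.3, -0.0]
width: 0.0851
gripper_force: 0.0
```

Run:
```python
from h import *
for c in ('scene','top'):
    im=manip.get_image(c); W=cloud(im); print(seg(im,W,'red',[.4,.05,.11],[.6,.25,.3]),seg(im,W,'yellow',[.55,.05,.09],[.7,.25,.13]))
    save(im,c+'4')
go([.5,.15,.2],2)
```

```text
{'n': 293, 'mean': array([0.5118, 0.1521, 0.1308]), 'ctr': array([0.5102, 0.1543]), 'size': array([107.3491,  19.9581]), 'yaw': np.float32(88.168076), 'zmed': np.float64(0.13168228874442944), 'z95': np.float64(0.13470445004899187)} {'n': 74, 'mean': array([0.5987, 0.1552, 0.1131]), 'ctr': array([0.5942, 0.1559]), 'size': array([18.8806, 53.5918]), 'yaw': np.float32(92.28043), 'zmed': np.float64(0.1138487492414833), 'z95': np.float64(0.11769678608928995)}
{'n': 293, 'mean': array([0.5076, 0.1521, 0.1297]), 'ctr': array([0.5083, 0.1528]), 'size': array([107.0875,  15.665 ]), 'yaw': np.float32(89.07194), 'zmed': np.float64(0.12969685248765017), 'z95': np.float64(0.1322421318025772)} {'n': 81, 'mean': array([0.5975, 0.1529, 0.1106]), 'ctr': array([0.5983, 0.1535]), 'size': array([ 8.7222, 53.1921]), 'yaw': np.float32(92.46419), 'zmed': np.float64(0.1112351513826273), 'z95': np.float64(0.11397611829125465)}
t 19.05 at [0.5272 0.3512 0.2321] yaw -5.65 q [ 0.4782  0.3654  1.3694 -0.0005  1.4095  0.5768] w 0.0855769410160052
 shift [-0.5071 -0.0179  0.0813] turn [-0.0039  0.0032 -0.2549]
```

View pics/scene4.png

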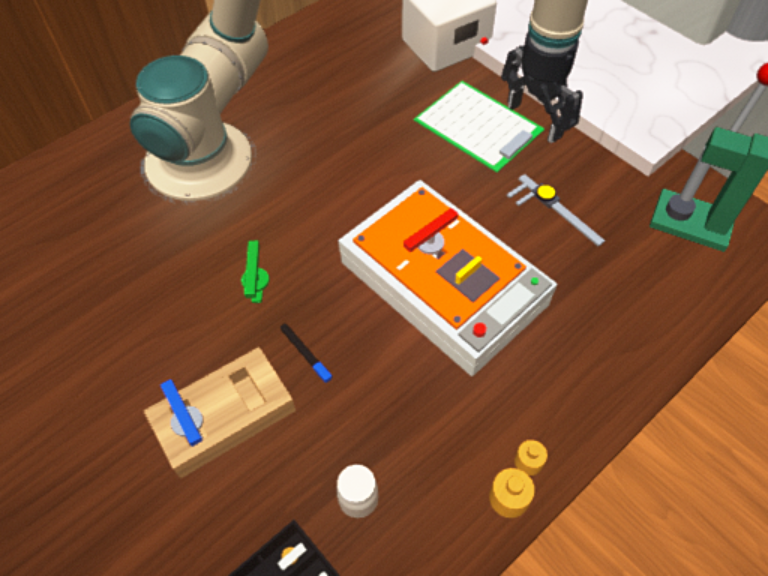

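View pics/top4.png

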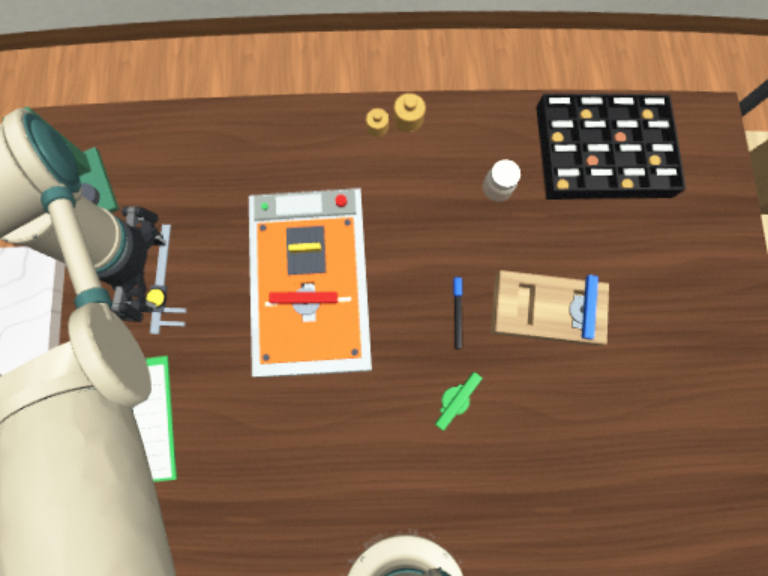

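Both views show the red bar lying across the slot between the white marks, at (303,297) px in the top view. It is seated at the right height and the gripper is clear. The cover is open at (304,246), and the other things have not moved. Handing in.

```bash
python3 -c "
from rig import manip
print(manip.sign_off())"
```

```text
the job is handed in; nothing more can be done
None
```

The job is handed in at about 19 s: the cover is fully open, and the red-barred adapter is seated flat on the plate, turned clockwise to its stop and released, with everything else left where it was.

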